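# Hang the keyhole cover on the dust box

## Task

Hang the aluminium cover with the red grip on the dust box of the finisher: pass its keyhole over the screw head, slide it down until the screw sits at the top end of the narrow slot, and leave it hanging there. Leave the blue cover with the yellow grip standing in the rack.

Things in the scene. Friction and masses are not known exactly. Their poses are not given: they have to be found in the camera images.
- cover_grip (a point): Centre of the red grip (14 mm thick along x, 40 wide along y, 50 tall) on the top edge of the aluminium cover, in line with its plate. Plate 5 mm thick (x), 110 wide (y), 165 tall (z up), 0.25 kg, faces alike: either may face the box. Point is 190 mm above the plate's lower edge. At the start it stands loose in one of two rack slots, lower edge 12 mm up, slot rails to 62 mm: lift out straight up.
- cover_seat (a point): Point of the aluminium cover, same axes, 45 mm straight below cover_grip, where the screw axis lies when hung home: 5 mm under the closed upper end of the keyhole's slot, at mid-thickness. Keyhole on the centre line: round part 50 mm across centred 45 mm below this point; above its centre it tapers for 30 mm into the slot, 16 mm wide.
- screw (a point): Screw on the green fixed dust box, mid-shank on its axis, 170 mm above table. x: level out of the box's face along the screw, roughly away from robot; z up. Shank 10 mm thick, 22 long (face 11 mm behind this point); brass head 28 mm across, 6 thick, its end 17 mm ahead. Box 120 mm deep, 190 wide, 185 tall: a hung cover's grip stands above its top, so fingers pass over it. Box may be left or right.
- spare_grip (a point): Centre of the yellow grip of the blue cover, which has no keyhole; otherwise sizes and axes as the other cover. It stands in the other slot of the wooden rack (parallel slots 110 mm apart; either cover may be nearer the robot) and stays there. The rack is on the opposite side (left/right) from the dust box; between them lie a flat tin, a brush and a rubber heel, at most 42 mm tall.
There are look-alikes about, which are no part of the job. There is more than one size of the part that bears cover_grip; the job needs the largest.

How it is judged:
By the outcome, as a careful person would: the job done as asked, in the order asked, and still so for the second after the job is handed in, with the robot touching nothing.
It also fails if it takes over 43 s, if anything falls off the work surface, if the arm or the gripper's body presses on something with over 40 N, if the wrist force passes 120 N, or if a joint passes its speed limit or range.

## Robot

A 6-joint arm with a two-finger parallel gripper is mounted at the origin on the work surface. World frame = base frame: x ahead of the robot, y to its left, z up, the work surface at z = 0. Lengths are in mm, angles in rad, forces in N, time in s.
With the tool pointing down it reaches from about 275 to 750 mm from the base axis. Payload 10.2 kg.
Tool frame: the origin (TCP) lies midway between the tips of the shut fingers; the grasp point (between the pads) lies 19 mm behind it; z points along the fingers, y is the line along which they close (so a half turn about z gives the same grasp; the last joint's range is limited). The gripper opens to 85 mm and grips with 20 to 120 N. Pads are 22 mm wide; open, the fingers measure 114 mm over their backs; the gripper's body (76 mm by 85 mm) begins 54 mm behind the grasp point. The pads swing forward as they close: fully open they stand 13 mm farther back than shut.
Start: joints at [-1.557, 0.313, 1.498, -0, 1.331, -0.223], TCP at [123.148, -510.358, 231.294] pointing down, gripper open.
Joint ranges: [-2.94, 2.94], [-0.97, 2.17], [0.19, 2.56], [-1.23, 4.37], [0.02, 3.11], [-2.88, 2.88]. Speed limits (rad/s): [2.39, 2.39, 3.01, 3.14, 3.14, 3.14].

## Interface

Orientations are given as a unit quaternion [w, x, y, z].
In Python, from rig import sense, capture, finish_job, find_in, place_of gives the robot as it stands. The module is installed in compiled form; this text tells all that it offers.
- The arm moves only by the shell command python3 -m jog 'ROWS' [FORCE]. ROWS is JSON, a list of rows, each an object of numbers: "tx", "ty", "tz": the shift along the tool's x, y, z in mm; "ax", "ay", "az": the turn, a rotation vector about the tool's x, y, z in rad; "jaw": the closure, from -1 (fully open) to 1 (shut), so that 0 is half open. In form: [{"tx": .., "ty": .., "tz": .., "ax": .., "ay": .., "az": .., "jaw": ..}, ...]. A call has 1 to 5 rows; each row shifts and turns the commanded pose from where the row before left it, along the tool's axes as they then stand; what a row does not reach is not made up. A row lasts 1/8 s, in which the tool goes at most 62.5 mm and 10.7 degrees, less where a joint would pass 70% of its speed; a pose out of reach is approached as far as the arm can. A call with a gripper value outside its range is refused whole. The fingers move at their own pace and stop on an object; FORCE is the grip in N (left out, the last holds). Time passes only in rows, so rows that do not move let the fingers close. It gives the time, the measured TCP pose, the force, the opening and the grip force at its end, in the units of the state.
- sense(): the state, without advancing time (a new reading comes with each control period).
- capture(name): name is "scene" or "top" or "wrist"; returns a dict with "color" (420x560x3 uint8, red, green, blue), "depth" (420x560 float32, mm along the optical axis (not along the pixel's ray), 0 where there is no reading), "fx", "fy", "cx", "cy" (pixels), "k1" (the pictures are not rectified: a ray, as slopes to the right and down, at radius r is drawn at 1 + k1 r^2 times it, then the intrinsics apply), "camera_from_world" (4x4, takes a point from world to camera coordinates); the wrist camera has in their place "mount" (4x4, takes a point from camera to tool coordinates, whose origin is the TCP and whose axes are the flange's). Camera axes: x right, y up, looking along -z (the intrinsics and any distortion apply to the point x, -y, -z); pixel columns grow to the right and rows downward; lengths in mm; the calibration is good to about 2 mm. A picture is of the moment at which its call begins: read the wrist's pose just before it.
- finish_job(): hands the job in; it is judged then, once.
Trained networks look in the newest picture that a camera, given by its name, has taken for a name from the list of things; names that differ only in an ending like _2 or _b are one class to them, and where a whole thing is asked for, a point or a joint stands for the part that bears it (a point fixed in the world has none). Each returns a list of dicts, best first, with "conf" (0 to 1); they miss things now and then, are a little off and sometimes report something else, mostly with a low value. They report only what shows in the picture. A call takes as long as a camera call. They do not tell look-alikes from the thing itself.
- find_in(query, camera): "centre" ([column, row] in pixels, amid what is visible of it).
- place_of(query, camera): "centre" ([column, row] in pixels: a listed point, or the origin of a listed thing).
The state is a dict: "time_s": time; "joints": joint angles; "dq": joint speeds; "tau": joint torques, N m; "eef_pos": TCP position; "ee_rot": TCP orientation; "force": force on the tool from outside, world axes, zero at the start; "wrist_torque": the same for the moment, N m; "grip_width": opening from 0.0 (shut) to 1.0 (fully open); "grip_force": force on a finger pad.
Only numpy, scipy, OpenCV 4.12 (cv2) and the standard library are available. Lean on these libraries where they do the work, as an engineer would, in place of code of your own. Each camera call takes 0.05 s, during which the arm holds its last target. There are 200 camera calls.

## Working session

There is one attempt and no reset: what is moved stays moved. The work goes in short steps, Python scripts to look and compute and a shell command to move; the robot and the scene stay as the last step left them, time stands still between calls to the robot, and variables do not carry over. Pictures are saved under pics/ and viewed, at most 11 in all, crops included, and the job is handed in when it is done.

```bash
mkdir -p pics; cat > h.py <<'E'
import numpy as np, cv2
from rig import sense, capture, finish_job, find_in, place_of
from scipy.spatial.transform import Rotation as R
def toolT(s):
    T=np.eye(4); q=s["ee_rot"]; T[:3,:3]=R.from_quat([q[1],q[2],q[3],q[0]]).as_matrix(); T[:3,3]=s["eef_pos"]; return T
def grab(n):
    s=sense(); c=capture(n)
    c["wfc"]=toolT(s)@np.array(c["mount"]) if n=="wrist" else np.linalg.inv(np.array(c["camera_from_world"]))
    return c
def ray(c,px):
    K=np.array([[c["fx"],0,c["cx"]],[0,c["fy"],c["cy"]],[0,0,1.]])
    u=cv2.undistortPoints(np.array([[px]],float),K,np.array([c["k1"],0,0,0.]))[0,0]
    return np.array([u[0],-u[1],-1.])
def world(c,px,d=None):
    if d is None:
        x,y=int(round(px[0])),int(round(px[1])); w=c["depth"][max(0,y-2):y+3,max(0,x-2):x+3]; w=w[w>0]
        if not len(w): return None
        d=np.median(w)
    return (c["wfc"]@np.r_[ray(c,px)*d,1])[:3]
def atz(c,px,z):
    o=c["wfc"][:3,3]; v=c["wfc"][:3,:3]@ray(c,px); return o+v*(z-o[2])/v[2]
def save(c,n,crop=None,s=1):
    im=c["color"][:,:,::-1]
    if crop: im=im[crop[1]:crop[3],crop[0]:crop[2]]
    cv2.imwrite("pics/"+n,cv2.resize(im,None,fx=s,fy=s,interpolation=cv2.INTER_CUBIC))
E
python3 - <<'E'
from h import *
np.set_printoptions(precision=1,suppress=True)
ims=[]
for n in("scene","top"):
    c=grab(n); save(c,n+".png",None,1.4)
    print(n,c["wfc"][:3,3],c["k1"])
    for q in("cover_grip","screw","spare_grip","cover_seat"):
        for r in place_of(q,n)[:4]: print(q,np.round(r["centre"],1),round(r["conf"],2),world(c,r["centre"]))
E
```

```text
scene [1207.6 -334.1  720.8] 0.011109599001665298
cover_grip [342.7 166.8] 0.81 [617.2 220.4 212.9]
cover_grip [375.5 151.8] 0.81 [544.9 395.8 156.6]
cover_grip [416.1 200.8] 0.57 [741.6 327.9 151.9]
screw [137.7 239.5] 0.68 [ 561.6 -221.2  185.3]
spare_grip [316.2 147.3] 0.59 [509.3 231.7 206.5]
cover_seat [373.5 168.3] 0.93 [436.5 516.7   6.3]
cover_seat [342.5 186.6] 0.76 [455.7 378.4   4.8]
cover_seat [413.4 212.3] 0.58 [742.4 326.4 121.4]
top [ 481.3   76.7 1449.6] 0.013336862182227798
cover_grip [138.9 233.8] 0.88 [533.2 395.  159.6]
cover_grip [160.5 149. ] 0.61 [776.5 375.7   6. ]
cover_grip [201.9 197.3] 0.59 [615.3 231.7 227.3]
screw [384.9 222.9] 0.66 [ 564.1 -251.2    3.7]
spare_grip [199. 244.] 0.53 [505.3 238.1 227.5]
cover_seat [210.6 202.6] 0.87 [616.6 226.7  86.4]
cover_seat [164.9 154.9] 0.75 [736.  338.9 129.1]
cover_seat [141.9 231.9] 0.59 [538.  389.2 153.7]
```

View pics/scene.png

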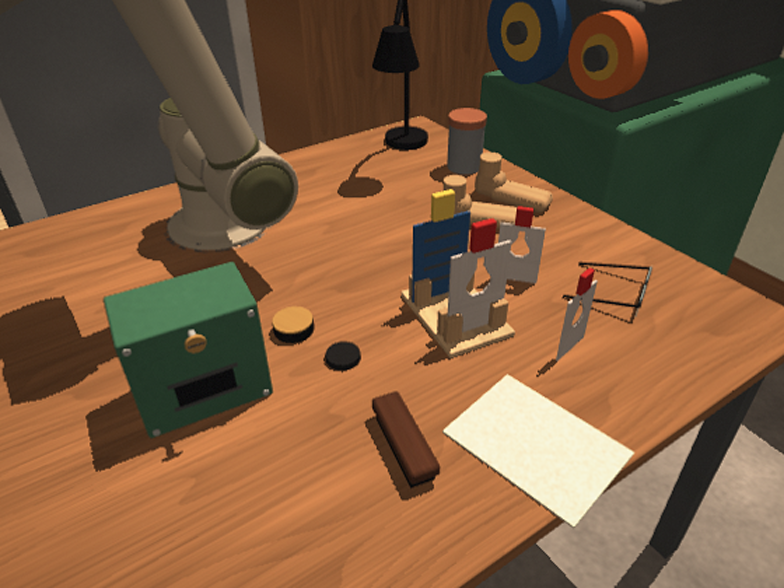

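View pics/top.png

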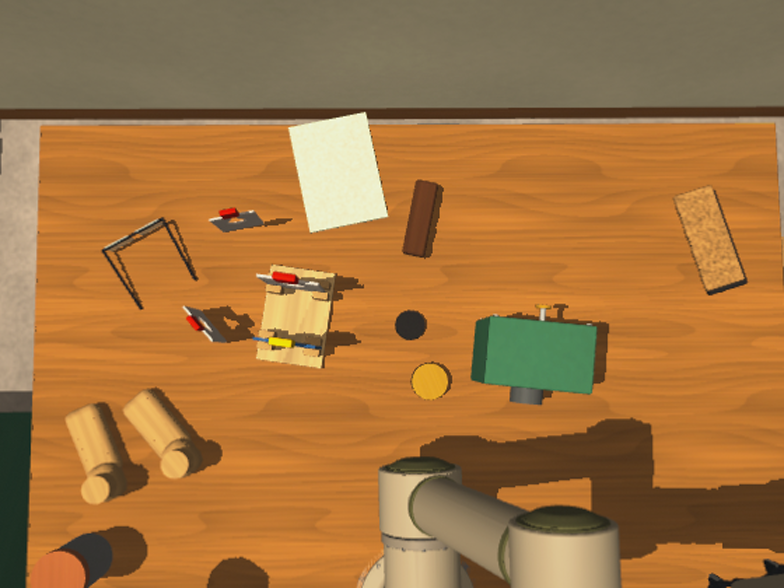

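Candidates for the red-gripped cover: in the rack at scene (343,167), and two loose ones at (375,152) and (416,201). Only the rack one has its grip top at z≈227, as described, so it is my choice. The spare is at (316,147), and the box's screw is at about (139,244).

```bash
python3 - <<'E'
from h import *
np.set_printoptions(precision=1,suppress=True)
s=sense(); print(toolT(s)[:3,:3])
c=grab("scene"); save(c,"crop.png",(270,120,440,270),4)
t=grab("top")
def cloud(c):
    h,w=c["depth"].shape; v,u=np.mgrid[:h,:w]
    K=np.array([[c["fx"],0,c["cx"]],[0,c["fy"],c["cy"]],[0,0,1.]])
    p=cv2.undistortPoints(np.stack([u.ravel(),v.ravel()],1).astype(float)[:,None],K,np.array([c["k1"],0,0,0.]))[:,0]
    d=c["depth"].ravel(); P=np.stack([p[:,0]*d,-p[:,1]*d,-d,np.ones_like(d)],0)
    return (c["wfc"]@P)[:3].T, c["color"].reshape(-1,3).astype(int), d>0
for n,cc in(("top",t),("scene",c)):
    P,C,ok=cloud(cc); r,g,b=C.T
    m=ok&(P[:,2]>175)&(P[:,2]<195)&(g>r+15)&(P[:,1]<0); Q=P[m][:,:2].astype(np.float32)
    print(n,"boxtop",m.sum(),cv2.minAreaRect(Q),np.median(P[m,2]))
    m=ok&(r>120)&(g<70)&(b<70)&(abs(P[:,0]-616)<40)&(abs(P[:,1]-230)<50)&(P[:,2]>170); Q=P[m]
    print("red",m.sum(),cv2.minAreaRect(Q[:,:2].astype(np.float32)),Q[:,2].min(),Q[:,2].max())
    m=ok&(r>120)&(g>100)&(b<70)&(abs(P[:,0]-505)<40)&(abs(P[:,1]-235)<50)&(P[:,2]>170); Q=P[m]
    print("yel",m.sum(),cv2.minAreaRect(Q[:,:2].astype(np.float32)))
    m=ok&(P[:,2]>150)&(P[:,2]<190)&(r>g+15)&(abs(P[:,1]+220)<60)&(P[:,0]>540)&(P[:,0]<630); print("brass",m.sum(),P[m].mean(0) if m.any() else 0)
    if n=="scene":
        # plate points facing camera
        m=ok&(abs(P[:,0]-616)<40)&(abs(P[:,1]-230)<70)&(P[:,2]>80)&(P[:,2]<170)&(abs(r-b)<30); Q=P[m]; q=Q[:,:2]-np.median(Q[:,:2],0); k=np.abs(q[:,0])<25
        print("plate",m.sum(),np.polyfit(Q[k,1],Q[k,0],1))
E
```

```text
[[ 1.   0.2  0. ]
 [ 0.2 -1.   0. ]
 [ 0.  -0.  -1. ]]
top boxtop 3752 ((480.08367919921875, -211.06747436523438), (191.10446166992188, 118.732666015625), 83.87679290771484) 184.71970174406374
red 84 ((615.24365234375, 230.3109588623047), (36.31148147583008, 12.307231903076172), 81.4258041381836) 220.73725695592975 233.25051567549235
yel 97 ((505.6376037597656, 236.88082885742188), (38.62506103515625, 13.588489532470703), 81.4032974243164)
brass 44 [ 562.3 -218.8  176.8]
scene boxtop 3966 ((480.3328552246094, -212.27061462402344), (188.4114990234375, 120.00798797607422), 83.85466003417969) 187.07245582823458
red 71 ((613.0320434570312, 230.88336181640625), (40.790870666503906, 14.982211112976074), 78.1912841796875) 192.21192546605835 230.96727441830245
yel 29 ((502.28759765625, 229.5319061279297), (53.114105224609375, 15.118890762329102), 81.09587860107422)
brass 140 [ 563.6 -221.1  175. ]
plate 983 [  0.2 579. ]
```

View pics/crop.png

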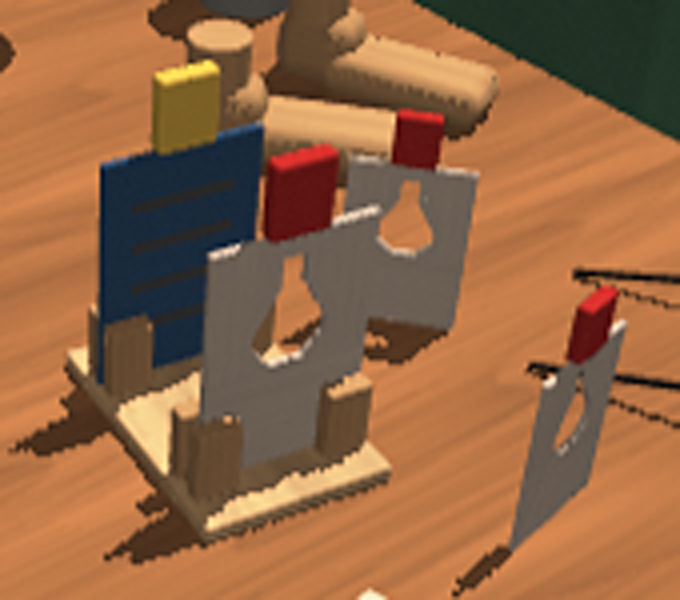

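The crop confirms the choice: the rack cover (crop 300,190) has the keyhole and is larger than the two loose look-alikes at (418,140) and (592,325). Next I turn the tool, raise it and move above the grip.

```bash

python3 -m jog '[{"az":-0.17,"tz":-20,"jaw":-1},{"az":-0.17,"tz":-20,"jaw":-1},{"az":-0.17,"tz":-20,"jaw":-1},{"az":-0.17,"tz":-20,"jaw":-1},{"az":-0.17,"tz":-20,"jaw":-1}]' 40
python3 -m jog '[{"az":-0.17,"jaw":-1},{"az":-0.16,"jaw":-1},{"tx":50,"ty":23,"jaw":-1},{"tx":50,"ty":23,"jaw":-1},{"tx":50,"ty":23,"jaw":-1}]'
python3 -m jog '[{"tx":50,"ty":23,"jaw":-1},{"tx":50,"ty":23,"jaw":-1},{"tx":50,"ty":23,"jaw":-1},{"tx":50,"ty":23,"jaw":-1},{"tx":50,"ty":23,"jaw":-1}]'
python3 -m jog '[{"tx":50,"ty":23,"jaw":-1},{"tx":50,"ty":23,"jaw":-1},{"tx":50,"ty":23,"jaw":-1},{"tx":50,"ty":23,"jaw":-1},{"tx":50,"ty":23,"jaw":-1}]'
python3 -m jog '[{"tx":50,"ty":23,"jaw":-1},{"tx":50,"ty":23,"jaw":-1},{"jaw":-1},{"jaw":-1}]'
python3 - <<'E'
from h import *
np.set_printoptions(precision=3,suppress=True)
s=sense(); print(toolT(s)); c=grab("wrist"); print(np.array(c["mount"])); save(c,"w1.png")
for q in("cover_grip","spare_grip"):
    for r in place_of(q,"wrist")[:4]: print(q,np.round(r["centre"],1),round(r["conf"],2),world(c,r["centre"]))
E
```

```text
[[   0.972    0.235   -0.     123.141]
 [   0.235   -0.972    0.    -510.346]
 [   0.      -0.      -1.     231.278]
 [   0.       0.       0.       1.   ]]
[[   0.       0.947    0.32    81.292]
 [   1.       0.      -0.       0.428]
 [  -0.       0.32    -0.947 -142.48 ]
 [   0.       0.       0.       1.   ]]schema error: expected keys tx, ty, tz, ax, ay, az, jaw
schema error: expected keys tx, ty, tz, ax, ay, az, jaw
schema error: expected keys tx, ty, tz, ax, ay, az, jaw
schema error: expected keys tx, ty, tz, ax, ay, az, jaw
schema error: expected keys tx, ty, tz, ax, ay, az, jaw
```

View pics/w1.png

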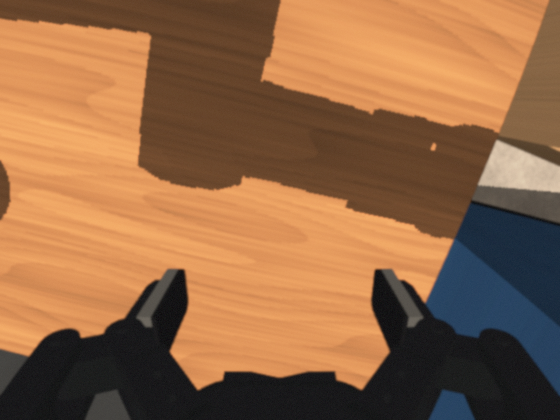

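The picture shows only bare table and the open fingers. The moves were refused because every row needs all seven keys, so I'll resend them in full.

```bash

python3 -m jog '[{"tx":0,"ty":0,"tz":-20,"ax":0,"ay":0,"az":-0.17,"jaw":-1},{"tx":0,"ty":0,"tz":-20,"ax":0,"ay":0,"az":-0.17,"jaw":-1},{"tx":0,"ty":0,"tz":-20,"ax":0,"ay":0,"az":-0.17,"jaw":-1},{"tx":0,"ty":0,"tz":-20,"ax":0,"ay":0,"az":-0.17,"jaw":-1},{"tx":0,"ty":0,"tz":-20,"ax":0,"ay":0,"az":-0.17,"jaw":-1}]' 40
python3 -m jog '[{"tx":0,"ty":0,"tz":0,"ax":0,"ay":0,"az":-0.17,"jaw":-1},{"tx":0,"ty":0,"tz":0,"ax":0,"ay":0,"az":-0.16,"jaw":-1},{"tx":50,"ty":23,"tz":0,"ax":0,"ay":0,"az":0,"jaw":-1},{"tx":50,"ty":23,"tz":0,"ax":0,"ay":0,"az":0,"jaw":-1},{"tx":50,"ty":23,"tz":0,"ax":0,"ay":0,"az":0,"jaw":-1}]'
python3 -m jog '[{"tx":50,"ty":23,"tz":0,"ax":0,"ay":0,"az":0,"jaw":-1},{"tx":50,"ty":23,"tz":0,"ax":0,"ay":0,"az":0,"jaw":-1},{"tx":50,"ty":23,"tz":0,"ax":0,"ay":0,"az":0,"jaw":-1},{"tx":50,"ty":23,"tz":0,"ax":0,"ay":0,"az":0,"jaw":-1},{"tx":50,"ty":23,"tz":0,"ax":0,"ay":0,"az":0,"jaw":-1}]'
python3 -m jog '[{"tx":50,"ty":23,"tz":0,"ax":0,"ay":0,"az":0,"jaw":-1},{"tx":50,"ty":23,"tz":0,"ax":0,"ay":0,"az":0,"jaw":-1},{"tx":50,"ty":23,"tz":0,"ax":0,"ay":0,"az":0,"jaw":-1},{"tx":50,"ty":23,"tz":0,"ax":0,"ay":0,"az":0,"jaw":-1},{"tx":50,"ty":23,"tz":0,"ax":0,"ay":0,"az":0,"jaw":-1}]'
python3 -m jog '[{"tx":50,"ty":23,"tz":0,"ax":0,"ay":0,"az":0,"jaw":-1},{"tx":50,"ty":23,"tz":0,"ax":0,"ay":0,"az":0,"jaw":-1},{"tx":0,"ty":0,"tz":0,"ax":0,"ay":0,"az":0,"jaw":-1},{"tx":0,"ty":0,"tz":0,"ax":0,"ay":0,"az":0,"jaw":-1}]'
python3 - <<'E'
from h import *
np.set_printoptions(precision=3,suppress=True)
s=sense(); print(toolT(s)); c=grab("wrist"); save(c,"w2.png")
for q in("cover_grip","spare_grip"):
    for r in place_of(q,"wrist")[:4]: print(q,np.round(r["centre"],1),round(r["conf"],2),world(c,r["centre"]))
E
```

```text
time_s: 1.38
eef_pos: [123.1, -510.3, 332.0]
ee_rot: [-0.0, 0.854, 0.519, 0.0]
force: [0.0, -0.1, -0.6]
grip_width: 0.999
grip_force: 0.0
time_s: 2.0
eef_pos: [215.0, -371.2, 331.3]
ee_rot: [0.0, 0.76, 0.65, 0.0]
force: [1.4, -0.4, 0.5]
grip_width: 0.996
grip_force: 0.0
time_s: 2.62
eef_pos: [367.0, -141.7, 331.5]
ee_rot: [0.0, 0.759, 0.651, 0.0]
force: [0.4, -0.9, 0.2]
grip_width: 0.999
grip_force: 0.0
time_s: 3.25
eef_pos: [519.1, 87.9, 331.4]
ee_rot: [0.0, 0.759, 0.651, 0.0]
force: [0.9, -0.7, 1.1]
grip_width: 1.0
grip_force: 0.0
time_s: 3.75
eef_pos: [578.9, 177.6, 331.2]
ee_rot: [-0.0, 0.759, 0.651, -0.0]
force: [-0.3, -1.0, -0.7]
grip_width: 0.997
grip_force: 0.0
[[  0.153   0.988  -0.    578.934]
 [  0.988  -0.153  -0.    177.565]
 [ -0.     -0.     -1.    331.176]
 [  0.      0.      0.      1.   ]]
cover_grip [311.8 124.7] 0.76 [611.194 234.54  226.794]
spare_grip [181.8 143.5] 0.91 [509.571 235.222 217.531]
```

View pics/w2.png

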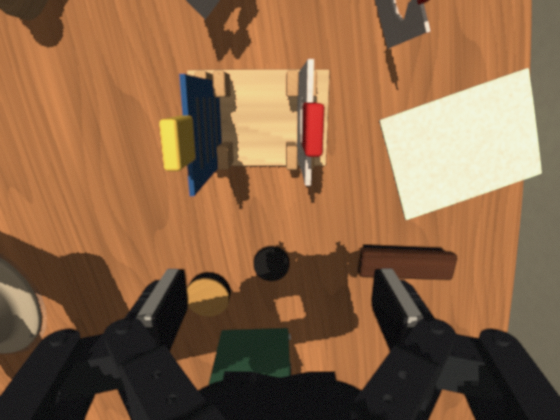

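The wrist view shows the red grip's top at about (313,130) on the grey plate. The yellow spare is at (172,143), 110 mm nearer the robot.

```bash
python3 - <<'E'
from h import *
np.set_printoptions(precision=3,suppress=True)
c=grab("wrist"); T=toolT(sense())
im=c["color"].astype(int); r,g,b=im[...,0],im[...,1],im[...,2]
m=((r>110)&(g<60)&(b<60)); m[:,:290]=0; m[:,340:]=0; m[:90]=0; m[180:]=0
v,u=np.nonzero(m); print(u.min(),u.max(),v.min(),v.max())
P=np.array([atz(c,(x,y),227) for x,y in zip(u,v)])
(cx,cy),wh,a=cv2.minAreaRect(P[:,:2].astype(np.float32)); print(cx,cy,wh,a)
d=T[:3,:3].T@(np.array([cx,cy,205-19])-T[:3,3]); print("delta tool",d)
E
```

```text
305 322 102 155
612.1641235351562 230.4710693359375 (39.04816818237305, 12.540560722351074) 82.38275146484375
delta tool [ 57.956  24.488 146.049]
```

```bash

python3 -m jog '[{"tx":29,"ty":12.5,"tz":10,"ax":0,"ay":0,"az":0,"jaw":-1},{"tx":29,"ty":12.5,"tz":10,"ax":0,"ay":0,"az":0,"jaw":-1},{"tx":0,"ty":0,"tz":35,"ax":0,"ay":0,"az":0,"jaw":-1},{"tx":0,"ty":0,"tz":35,"ax":0,"ay":0,"az":0,"jaw":-1},{"tx":0,"ty":0,"tz":33,"ax":0,"ay":0,"az":0,"jaw":-1}]'
python3 -m jog '[{"tx":0,"ty":0,"tz":20,"ax":0,"ay":0,"az":0,"jaw":-1},{"tx":0,"ty":0,"tz":0,"ax":0,"ay":0,"az":0,"jaw":0.2},{"tx":0,"ty":0,"tz":0,"ax":0,"ay":0,"az":0,"jaw":0.4},{"tx":0,"ty":0,"tz":0,"ax":0,"ay":0,"az":0,"jaw":0.4}]' 60
python3 - <<'E'
from h import *
c=grab("wrist"); save(c,"w3.png"); print(toolT(sense())[:3,3])
E
```

```text
time_s: 4.58
eef_pos: [612.5, 230.7, 207.6]
ee_rot: [0.0, 0.76, 0.65, 0.0]
force: [0.3, -0.2, 0.0]
grip_width: 0.999
grip_force: 0.0
time_s: 5.08
eef_pos: [613.1, 231.3, 189.6]
ee_rot: [0.001, 0.759, 0.651, 0.001]
force: [0.1, -0.9, -0.6]
grip_width: 0.378
grip_force: 0.0
[612.99695956 231.32061748 189.34591308]
```

View pics/w3.png

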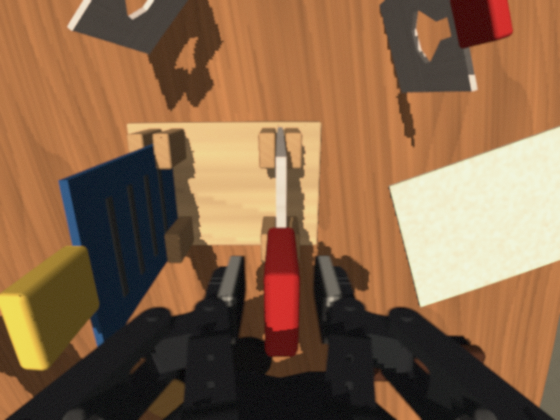

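The red grip sits squarely between the pads, centred at about (282,290). Closing and lifting.

```bash

python3 -m jog '[{"tx":0,"ty":0,"tz":0,"ax":0,"ay":0,"az":0,"jaw":1},{"tx":0,"ty":0,"tz":0,"ax":0,"ay":0,"az":0,"jaw":1},{"tx":0,"ty":0,"tz":0,"ax":0,"ay":0,"az":0,"jaw":1},{"tx":0,"ty":0,"tz":0,"ax":0,"ay":0,"az":0,"jaw":1}]' 70
python3 -m jog '[{"tx":0,"ty":0,"tz":-10,"ax":0,"ay":0,"az":0,"jaw":1},{"tx":0,"ty":0,"tz":-15,"ax":0,"ay":0,"az":0,"jaw":1},{"tx":0,"ty":0,"tz":-20,"ax":0,"ay":0,"az":0,"jaw":1},{"tx":0,"ty":0,"tz":-20,"ax":0,"ay":0,"az":0,"jaw":1},{"tx":0,"ty":0,"tz":-15,"ax":0,"ay":0,"az":0,"jaw":1}]'
python3 -m jog '[{"tx":0,"ty":0,"tz":0,"ax":0,"ay":0,"az":0,"jaw":1},{"tx":0,"ty":0,"tz":0,"ax":0,"ay":0,"az":0,"jaw":1}]'
python3 - <<'E'
from h import *
np.set_printoptions(precision=3,suppress=True)
T=toolT(sense()); print(T)
for n in("scene","top"):
    c=grab(n)
    im=c["color"].astype(int); r,g,b=im[...,0],im[...,1],im[...,2]
    if n=="scene": save(c,"s2.png",(280,80,420,260),3)
    for q in("cover_grip","cover_seat"):
        for k in place_of(q,n)[:4]: print(n,q,np.round(k["centre"],1),round(k["conf"],2),world(c,k["centre"]))
E
```

```text
time_s: 5.62
eef_pos: [613.0, 231.4, 189.1]
ee_rot: [0.0, 0.759, 0.651, 0.001]
force: [0.4, -0.8, 5.8]
grip_width: 0.157
grip_force: 69.0
time_s: 6.25
eef_pos: [612.7, 231.3, 269.8]
ee_rot: [0.0, 0.759, 0.651, 0.0]
force: [0.2, 0.4, -3.7]
grip_width: 0.158
grip_force: 68.4
time_s: 6.5
eef_pos: [612.5, 231.3, 267.4]
ee_rot: [-0.0, 0.759, 0.651, -0.001]
force: [0.1, 0.2, -3.3]
grip_width: 0.157
grip_force: 68.3
[[  0.153   0.988  -0.002 612.456]
 [  0.988  -0.153  -0.    231.277]
 [ -0.001  -0.002  -1.    267.412]
 [  0.      0.      0.      1.   ]]
scene cover_grip [376.3 152.7] 0.73 [545.201 398.87  153.087]
scene cover_grip [417.8 200.7] 0.7 [742.635 332.298 151.025]
scene cover_grip [345.4 137.1] 0.56 [619.374 218.228 286.814]
scene cover_seat [415.3 213.7] 0.98 [734.798 345.218 103.992]
scene cover_seat [346.8 157.4] 0.72 [366.065 469.626  25.868]
scene cover_seat [372.8 167.2] 0.67 [429.056 521.185   4.747]
top cover_grip [138.3 234. ] 0.77 [538.898 435.234   3.376]
top cover_grip [163.  150.9] 0.67 [739.906 337.288 161.243]
top cover_seat [164.  156.9] 0.58 [736.345 347.009  99.676]
top cover_seat [142.5 233.2] 0.55 [534.7   387.045 156.206]
```

View pics/s2.png

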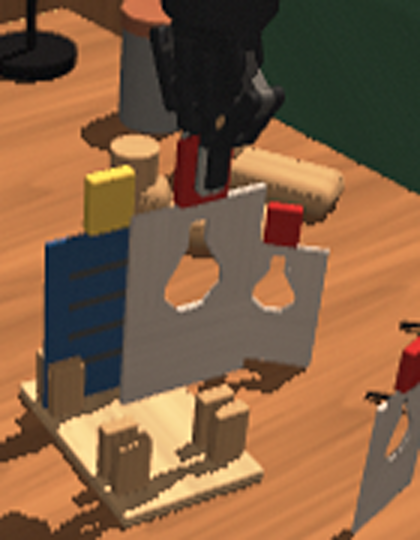

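The cover is out of the rack, upright, with its lower edge clear of the posts at (125,455) and (215,420). The spare is undisturbed. Carrying it across, about 55 mm in front of the screw.

```bash

python3 -m jog '[{"tx":-25,"ty":3.5,"tz":0,"ax":0,"ay":0,"az":0,"jaw":1},{"tx":-45,"ty":7,"tz":0,"ax":0,"ay":0,"az":0,"jaw":1},{"tx":-50,"ty":7,"tz":0,"ax":0,"ay":0,"az":0,"jaw":1},{"tx":-50,"ty":7,"tz":0,"ax":0,"ay":0,"az":0,"jaw":1},{"tx":-50,"ty":7,"tz":0,"ax":0,"ay":0,"az":0,"jaw":1}]'
python3 -m jog '[{"tx":-50,"ty":7,"tz":0,"ax":0,"ay":0,"az":0,"jaw":1},{"tx":-50,"ty":7,"tz":0,"ax":0,"ay":0,"az":0,"jaw":1},{"tx":-50,"ty":7,"tz":0,"ax":0,"ay":0,"az":0,"jaw":1},{"tx":-45,"ty":7,"tz":0,"ax":0,"ay":0,"az":0,"jaw":1},{"tx":-37,"ty":3.5,"tz":0,"ax":0,"ay":0,"az":0,"jaw":1}]'
python3 -m jog '[{"tx":0,"ty":0,"tz":0,"ax":0,"ay":0,"az":-0.024,"jaw":1},{"tx":0,"ty":0,"tz":0,"ax":0,"ay":0,"az":-0.023,"jaw":1},{"tx":0,"ty":0,"tz":0,"ax":0,"ay":0,"az":0,"jaw":1},{"tx":0,"ty":0,"tz":0,"ax":0,"ay":0,"az":0,"jaw":1}]'
python3 - <<'E'
from h import *
np.set_printoptions(precision=3,suppress=True)
T=toolT(sense()); print(T)
c=grab("scene"); w=grab("wrist")
a=cv2.resize(c["color"][120:330,70:260],None,fx=2.8,fy=2.8)[:588]; b=w["color"]
b=cv2.resize(b,(266,200)); o=np.zeros((588,532+266,3),np.uint8); o[:,:532]=a[:588]; o[:200,532:]=b
cv2.imwrite("pics/pre.png",o[:,:,::-1])
for q in("cover_grip","cover_seat","screw"):
    for k in place_of(q,"scene")[:4]: print(q,np.round(k["centre"],1),round(k["conf"],2),world(c,k["centre"]))
# predicted pixels helper
E
```

```text
time_s: 7.42
eef_pos: [609.8, 7.5, 268.3]
ee_rot: [0.0, 0.759, 0.651, 0.0]
force: [1.4, 0.4, -2.3]
grip_width: 0.158
grip_force: 68.4
time_s: 8.05
eef_pos: [605.3, -226.9, 268.1]
ee_rot: [-0.0, 0.76, 0.65, -0.0]
force: [0.2, 0.9, -2.4]
grip_width: 0.157
grip_force: 68.3
time_s: 8.55
eef_pos: [605.8, -224.2, 268.5]
ee_rot: [0.0, 0.744, 0.669, 0.0]
force: [-0.5, 0.3, -2.8]
grip_width: 0.153
grip_force: 68.4
[[   0.106    0.994    0.     605.807]
 [   0.994   -0.106   -0.    -224.191]
 [  -0.       0.      -1.     268.476]
 [   0.       0.       0.       1.   ]]
cover_grip [417.5 203. ] 0.77 [742.032 333.957 143.675]
cover_grip [376.  152.3] 0.68 [544.862 397.934 154.407]
cover_grip [127.2 208.3] 0.63 [ 621.801 -234.506  302.258]
cover_seat [372.1 169.6] 0.93 [435.747 512.266   2.892]
cover_seat [415.3 214.7] 0.7 [735.054 345.691 101.053]
cover_seat [140.3 232.4] 0.58 [ 538.417 -209.195  179.999]
screw [137.2 240.7] 0.87 [ 562.855 -222.855  184.076]
```

View pics/pre.png

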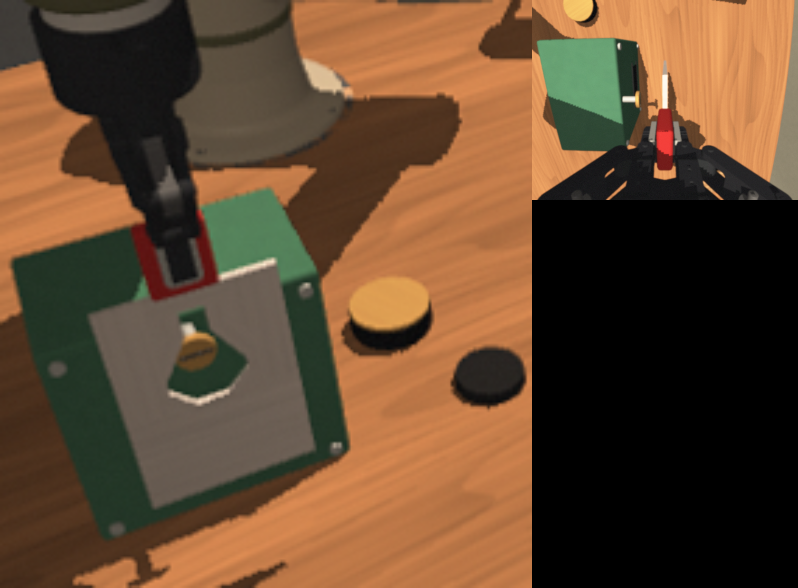

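The picture shows the screw head (195,350) through the keyhole, with the plate about 50 mm ahead of the face. Now I measure the lateral and height offsets, using the same cameras for both parts.

```bash
python3 - <<'E'
from h import *
np.set_printoptions(precision=1,suppress=True)
T=toolT(sense()); ex,n,p0=T[:3,0],T[:3,1],T[:3,3]
c=grab("scene"); w=grab("wrist")
def plane(c,px,off):
    o=c["wfc"][:3,3]; v=c["wfc"][:3,:3]@ray(c,px); q=o+v*(((p0+off*n-o)@n)/(v@n)); return (q-p0)@ex,q[2]
im=c["color"].astype(int); r,g,b=im[...,0],im[...,1],im[...,2]
m=(abs(r-g)<25)&(abs(g-b)<25)&(r>75); m[:210]=0;m[310:]=0;m[:,:95]=0;m[:,190:]=0
m=cv2.morphologyEx(m.astype(np.uint8),cv2.MORPH_OPEN,np.ones((3,3)))
k,l,st,_=cv2.connectedComponentsWithStats(m); i=1+st[1:,4].argmax(); print(st[i])
v,u=np.nonzero(l==i); S=np.array([plane(c,(x,y),2.5) for x,y in zip(u,v)])
print("plate s,z rect",cv2.minAreaRect(S.astype(np.float32)),"s pct",np.percentile(S[:,0],[.3,50,99.7]),"z",np.percentile(S[:,1],[.3,99.7]))
# mid lower half, edges per height
for z in (110,120,130,235,245):
    q=S[abs(S[:,1]-z)<4,0]; 
    if len(q): print(z,q.min(),q.max(),(q.min()+q.max())/2)
m=(r>g+20)&(g>b+15)&(r>90); m[:230]=0;m[260:]=0;m[:,:125]=0;m[:,150:]=0
v,u=np.nonzero(m); px=(u.mean(),v.mean()); print("brass",len(u),px)
h=atz(c,px,170); print("head world",h,"tool s,n",(h-p0)@ex,(h-p0)@n, "depth pt",world(c,px))
im=w["color"].astype(int); r,g,b=im[...,0],im[...,1],im[...,2]
m=(r>110)&(g<60)&(b<60); v,u=np.nonzero(m); P=np.array([atz(w,(x,y),p0[2]+12.9+25) for x,y in zip(u,v)])-p0
print("red wrist s,n",[np.percentile(P@ex,[1,99]),np.percentile(P@n,[1,99])])
save(w,"wz.png",(150,130,350,290),4)
E
```

```text
[ 102  215   80   86 4028]
plate s,z rect ((-0.8647537231445312, 177.2836151123047), (168.61325073242188, 110.18699645996094), 89.9847412109375) s pct [-55.7  -5.7  53.9] z [ 93.5 260.2]
110 -55.628465646883996 53.524053225199815 -1.0522062108420904
120 -55.60604354839956 52.84773753334293 -1.3791530075283163
130 -55.58354800291074 53.98787361985002 -0.797837191530359
235 -55.7259965207267 53.98263227875955 -0.871682120983575
245 -55.67366096203044 53.71451001836991 -0.979575471830266
brass 103 (np.float64(139.84466019417476), np.float64(243.9126213592233))
head world [ 557.5 -218.9  170. ] tool s,n 0.767046049834074 -48.542789255939596 depth pt [ 565.3 -220.3  176.6]
red wrist s,n [array([-17.9,  37.3]), array([-7.2,  5.6])]
```

View pics/wz.png

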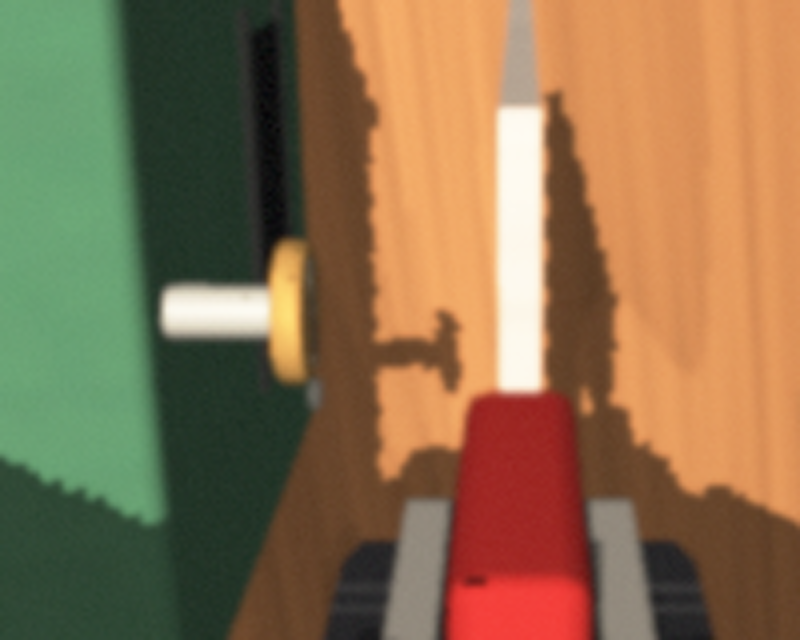

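The screw is centred on the plate within about 0.5 mm, measured relatively. The keyhole needs to go down about 20 mm and toward the box about 56 mm.

```bash

python3 -m jog '[{"tx":0.5,"ty":0,"tz":10,"ax":0,"ay":0,"az":0,"jaw":1},{"tx":0,"ty":0,"tz":10,"ax":0,"ay":0,"az":0,"jaw":1},{"tx":0,"ty":-10,"tz":0,"ax":0,"ay":0,"az":0,"jaw":1},{"tx":0,"ty":-10,"tz":0,"ax":0,"ay":0,"az":0,"jaw":1},{"tx":0,"ty":-10,"tz":0,"ax":0,"ay":0,"az":0,"jaw":1}]'
python3 -m jog '[{"tx":0,"ty":-8,"tz":0,"ax":0,"ay":0,"az":0,"jaw":1},{"tx":0,"ty":-8,"tz":0,"ax":0,"ay":0,"az":0,"jaw":1},{"tx":0,"ty":-6,"tz":0,"ax":0,"ay":0,"az":0,"jaw":1},{"tx":0,"ty":-4,"tz":0,"ax":0,"ay":0,"az":0,"jaw":1},{"tx":0,"ty":0,"tz":0,"ax":0,"ay":0,"az":0,"jaw":1}]'
python3 - <<'E'
from h import *
np.set_printoptions(precision=2,suppress=True)
s=sense(); print(toolT(s),s["force"])
c=grab("scene"); w=grab("wrist")
a=cv2.resize(c["color"][150:310,80:210],None,fx=3.7,fy=3.7)[:590]; b=cv2.resize(w["color"][130:330,150:360],None,fx=1.5,fy=1.5)
o=np.zeros((590,a.shape[1]+b.shape[1],3),np.uint8); o[:,:a.shape[1]]=a[:590]; o[:b.shape[0],a.shape[1]:]=b
print(o.shape); cv2.imwrite("pics/in.png",o[:,:,::-1])
E
```

```text
time_s: 9.52
eef_pos: [575.3, -221.2, 248.2]
ee_rot: [-0.0, 0.744, 0.668, -0.0]
force: [0.4, 1.2, -2.2]
grip_width: 0.152
grip_force: 68.4
time_s: 10.15
eef_pos: [549.9, -218.5, 248.4]
ee_rot: [0.0, 0.744, 0.668, 0.0]
force: [-0.5, -0.1, -1.9]
grip_width: 0.155
grip_force: 68.5
[[   0.11    0.99    0.    549.87]
 [   0.99   -0.11   -0.   -218.55]
 [  -0.      0.     -1.    248.39]
 [   0.      0.      0.      1.  ]] [-0.49 -0.12 -1.94]
(590, 796, 3)
```

View pics/in.png

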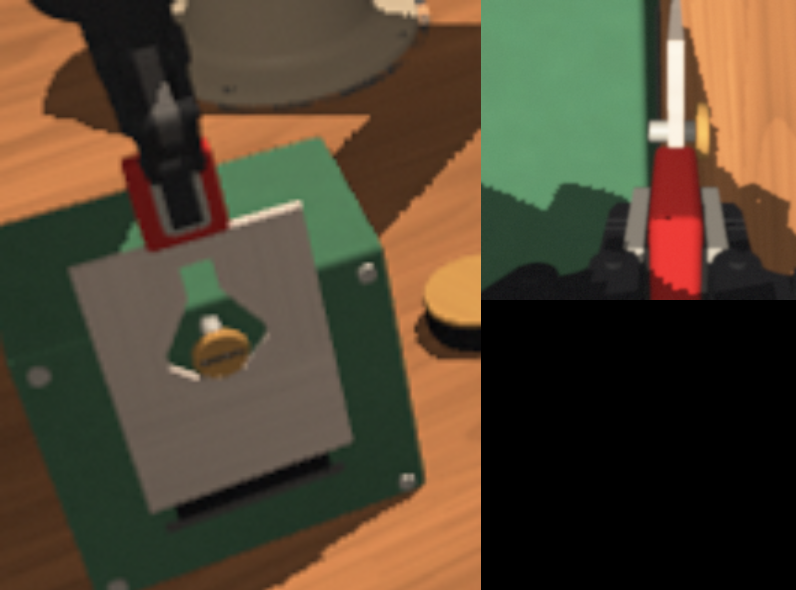

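The head (220,352) is through the round part and the plate lies mid-shank. Lowering, with small steps at the end.

```bash

python3 -m jog '[{"tx":0,"ty":0,"tz":8,"ax":0,"ay":0,"az":0,"jaw":1},{"tx":0,"ty":0,"tz":8,"ax":0,"ay":0,"az":0,"jaw":1},{"tx":0,"ty":0,"tz":8,"ax":0,"ay":0,"az":0,"jaw":1},{"tx":0,"ty":0,"tz":8,"ax":0,"ay":0,"az":0,"jaw":1},{"tx":0,"ty":0,"tz":0,"ax":0,"ay":0,"az":0,"jaw":1}]'
python3 -m jog '[{"tx":0,"ty":0,"tz":4,"ax":0,"ay":0,"az":0,"jaw":1},{"tx":0,"ty":0,"tz":3,"ax":0,"ay":0,"az":0,"jaw":1},{"tx":0,"ty":0,"tz":0,"ax":0,"ay":0,"az":0,"jaw":1}]'
python3 -m jog '[{"tx":0,"ty":0,"tz":2,"ax":0,"ay":0,"az":0,"jaw":1},{"tx":0,"ty":0,"tz":0,"ax":0,"ay":0,"az":0,"jaw":1}]'
python3 -m jog '[{"tx":0,"ty":0,"tz":2,"ax":0,"ay":0,"az":0,"jaw":1},{"tx":0,"ty":0,"tz":0,"ax":0,"ay":0,"az":0,"jaw":1}]'
```

```text
time_s: 10.88
eef_pos: [549.8, -218.4, 215.5]
ee_rot: [-0.001, 0.744, 0.668, -0.0]
force: [-0.6, -0.4, -1.6]
grip_width: 0.157
grip_force: 68.4
time_s: 11.25
eef_pos: [550.0, -218.5, 209.1]
ee_rot: [-0.0, 0.744, 0.668, -0.0]
force: [0.2, 0.3, -3.1]
grip_width: 0.152
grip_force: 68.6
time_s: 11.5
eef_pos: [550.0, -218.5, 207.2]
ee_rot: [-0.0, 0.744, 0.668, -0.0]
force: [-0.6, 0.6, -2.9]
grip_width: 0.154
grip_force: 68.6
time_s: 11.75
eef_pos: [549.9, -218.5, 205.1]
ee_rot: [-0.0, 0.744, 0.668, -0.0]
force: [0.8, 0.3, -2.3]
grip_width: 0.152
grip_force: 68.6
```

```bash

python3 -m jog '[{"tx":0,"ty":0,"tz":1.5,"ax":0,"ay":0,"az":0,"jaw":1},{"tx":0,"ty":0,"tz":0,"ax":0,"ay":0,"az":0,"jaw":1}]'
python3 -m jog '[{"tx":0,"ty":0,"tz":1.5,"ax":0,"ay":0,"az":0,"jaw":1},{"tx":0,"ty":0,"tz":0,"ax":0,"ay":0,"az":0,"jaw":1}]'
python3 - <<'E'
from h import *
s=sense(); print(s["force"],s["eef_pos"])
E
```

```text
time_s: 12.0
eef_pos: [550.0, -218.5, 203.7]
ee_rot: [-0.0, 0.744, 0.668, -0.0]
force: [0.6, 0.7, -3.1]
grip_width: 0.153
grip_force: 68.6
time_s: 12.25
eef_pos: [550.0, -218.5, 202.2]
ee_rot: [-0.0, 0.744, 0.668, -0.0]
force: [1.2, -0.5, -1.8]
grip_width: 0.158
grip_force: 68.6
[ 1.18682312 -0.4961893  -1.84608247] [ 549.96046399 -218.48793506  202.16705427]
```

```bash

python3 -m jog '[{"tx":0,"ty":0,"tz":1,"ax":0,"ay":0,"az":0,"jaw":1},{"tx":0,"ty":0,"tz":0,"ax":0,"ay":0,"az":0,"jaw":1}]'
python3 -m jog '[{"tx":0,"ty":0,"tz":1,"ax":0,"ay":0,"az":0,"jaw":1},{"tx":0,"ty":0,"tz":0,"ax":0,"ay":0,"az":0,"jaw":1}]'
```

```text
time_s: 12.5
eef_pos: [550.1, -218.6, 201.8]
ee_rot: [0.0, 0.744, 0.668, 0.0]
force: [-0.7, 1.0, 2.2]
grip_width: 0.148
grip_force: 69.3
time_s: 12.75
eef_pos: [550.2, -218.6, 201.6]
ee_rot: [0.001, 0.744, 0.668, 0.0]
force: [-4.1, 1.3, 8.1]
grip_width: 0.155
grip_force: 70.3
```

Contact at the slot end (+10 N), at the expected height. Easing the preload, opening and retreating straight up.

```bash

python3 -m jog '[{"tx":0,"ty":0,"tz":-1,"ax":0,"ay":0,"az":0,"jaw":1},{"tx":0,"ty":0,"tz":0,"ax":0,"ay":0,"az":0,"jaw":0.5},{"tx":0,"ty":0,"tz":0,"ax":0,"ay":0,"az":0,"jaw":0.2},{"tx":0,"ty":0,"tz":0,"ax":0,"ay":0,"az":0,"jaw":0},{"tx":0,"ty":0,"tz":0,"ax":0,"ay":0,"az":0,"jaw":0}]'
python3 -m jog '[{"tx":0,"ty":0,"tz":-10,"ax":0,"ay":0,"az":0,"jaw":0},{"tx":0,"ty":0,"tz":-20,"ax":0,"ay":0,"az":0,"jaw":0},{"tx":0,"ty":0,"tz":-30,"ax":0,"ay":0,"az":0,"jaw":0},{"tx":0,"ty":0,"tz":-40,"ax":0,"ay":0,"az":0,"jaw":0},{"tx":0,"ty":0,"tz":-20,"ax":0,"ay":0,"az":0,"jaw":0}]'
python3 -m jog '[{"tx":0,"ty":0,"tz":0,"ax":0,"ay":0,"az":0,"jaw":0},{"tx":0,"ty":0,"tz":0,"ax":0,"ay":0,"az":0,"jaw":0}]'
python3 - <<'E'
from h import *
c=grab("scene"); w=grab("wrist")
a=cv2.resize(c["color"][110:320,60:400],None,fx=1.7,fy=1.7); b=cv2.resize(w["color"][60:330,130:380],None,fx=.85,fy=.85)
o=np.zeros((max(a.shape[0],b.shape[0]),a.shape[1]+b.shape[1],3),np.uint8); o[:a.shape[0],:a.shape[1]]=a; o[:b.shape[0],a.shape[1]:]=b
print(o.shape); cv2.imwrite("pics/end.png",o[:,:,::-1])
E
```

```text
time_s: 13.38
eef_pos: [550.0, -218.5, 201.2]
ee_rot: [-0.0, 0.744, 0.668, -0.0]
force: [-0.2, -0.1, 0.4]
grip_width: 0.5
grip_force: 0.0
time_s: 14.0
eef_pos: [550.2, -218.6, 324.4]
ee_rot: [0.002, 0.744, 0.668, 0.0]
force: [-0.5, 0.2, -0.1]
grip_width: 0.501
grip_force: 0.0
time_s: 14.25
eef_pos: [549.8, -218.4, 320.3]
ee_rot: [-0.001, 0.744, 0.668, -0.0]
force: [0.2, -0.7, -1.5]
grip_width: 0.501
grip_force: 0.0
(357, 790, 3)
```

View pics/end.png

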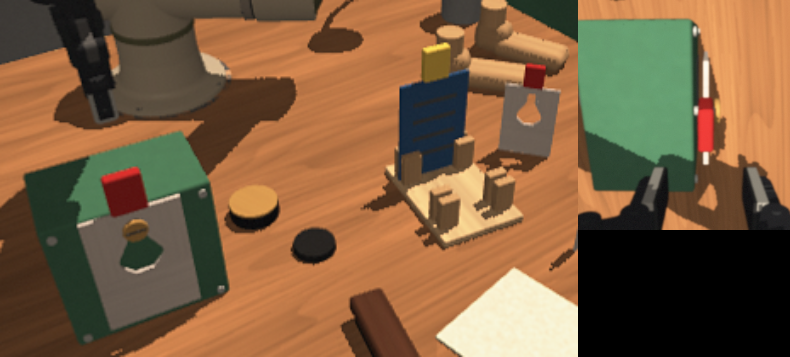

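The cover hangs with the screw head (135,230) at the top of the slot. The spare still stands in the rack and the gripper is clear.

```bash
python3 -c "
from rig import finish_job; print(finish_job())"
```

```text
the job is handed in; nothing more can be done
None
```

The aluminium cover with the red grip hangs on the dust-box screw, at the top end of its slot; the blue spare still stands in the rack, and I handed the job in at about 14 s with the gripper clear.

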